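# Load a sample chamber: swing the release lever down, then close the shutter

### The job

Stand the glass weighing bottle upright in the middle of the raised metal stage of the white sample chamber and let go of it. Then hold in the red release button in the grip of the lever and swing the lever fully down, so that the stage carries the bottle into the well, and let the button spring back out so that the lever is locked down. Last, slide the shutter by its yellow knob over the well to its next click stop (black half over the well), not past it, and let go; leave the crucible and the dropper bottle where they stand.

Things in the scene. Friction and masses are not known exactly. Their poses are not given: they have to be found in the camera images.
- chamber: white sample chamber, fixed: 190 mm deep (x +-95), 260 mm wide (y -100..160), deck at 90 mm. Origin on the worktop under the centre of the 58 mm square well in the deck; z up, front faces -x, y to its left; yaw varies. Two guide rails along y at x +-36 mm stand 8.5 mm above the deck. Grey ratchet disc, radius 72 mm, on the right side round the lever's pivot.
- stage_top (a point): centre of the top of the sample stage, a 54 mm square aluminium plate with a ring mark, in the well. 98 mm above the worktop (8 mm above the deck) while the lever is up, 34 mm with the lever fully down. Driven by the lever alone; while raised it bars the shutter.
- lever_pivot (a point): axis of the lever, at x 50, y -134, z 80 mm in the chamber's frame; the axis runs along the chamber's y. The lever swings in the vertical plane through this point, from upright down towards the chamber's -x.
- lever (a joint): lever angle, rad: 0 = up (80 degrees above level, leaning to the chamber's -x), 1.05 = fully down (20 degrees above level), end stop 1.058. A sprung pawl locks it both ways in notches at 0, 0.2625, 0.525, 0.7875 and 1.05 (play 0.02 rad); it turns only while the release button is fully in, with 0.25 N m of friction, and stays where left.
- lever_grip (a point): middle of the black grip, 150 mm from the pivot; z points out along the lever, y along the hinge axis. Grip 24 mm wide along y, 26 mm thick, from 32 mm before this point to 34 mm beyond. Pinched from above across y, centred here, it is 35 mm wide with the button out, 25 mm with it in, and can turn between the fingers. 228 mm above the worktop when up, 131 mm when down.
- release (a joint): travel of the red release button, m: 0 = out, 0.010 = fully in (pawl clear from about 0.0085). 18 x 36 mm, on the +y (left) face of the grip at its middle, 11 mm proud when out; pressed along the chamber's -y; spring 4 N rising to 8 N. It springs right out only at a notch; between notches the pawl rides on a tooth and it stays partly in.
- shutter (a joint): travel of the shutter plate along the chamber's -y (to its right), m. Click stops at 0 (parked, well open), 0.062 (black half over the well: the wanted dark stop) and 0.124 (amber window over the well). It slides lightly (0.3 N), takes about 5 N to leave a stop and up to 7 N to enter one, and is drawn in over the last 3 mm.
- shutter_knob (a point): centre of the top of the yellow shutter knob, 127 mm above the worktop. Knob 14 mm along the chamber's y (slide direction), 26 mm along x, standing 31 mm above the plate (64 x 124 x 5 mm). Parked it is at x 0, y 93 mm in the chamber's frame; at the dark stop y 31 mm.
- sample_bottle: glass weighing bottle, white filling, knobbed glass lid (fixed): 41 mm across, 52 mm tall with the knob, straight body up to 36 mm, about 60 g. Origin: centre of the underside, z up. On the worktop left of the chamber.
- lidded_crucible: white porcelain crucible with lid, 43 mm across, 46 mm tall, bystander; origin: centre of the underside.
- dropper_bottle: small amber dropper bottle, black collar, red rubber bulb, 38 mm across, 108 mm tall, bystander; origin: centre of the underside.
Things that resemble listed ones, but are neither listed nor needed, are in the scene too. Leave any green or turquoise look-alike of the sample_bottle alone.

How it is judged:
By the outcome, as a careful person would: the job done as asked, in the order asked, and still so for the second after the job is handed in, with the robot touching nothing.
It also fails if it takes over 54 s, if anything falls off the work surface, if the arm or the gripper's body presses on something with over 40 N, if the wrist force passes 120 N, or if a joint passes its speed limit or range.

### The arm

A 7-joint arm with a two-finger parallel gripper is mounted at the origin on a cart in front of the work surface, level with it; the furniture and walls round the work are solid. World frame = base frame: x ahead of the robot, y to its left, z up, the work surface at z = 0. Lengths are in m, angles in rad, forces in N, time in s.
With the tool pointing down it reaches from about 0.425 to 0.95 m from the base axis. Payload 4.7 kg.
Tool frame: the origin (TCP) lies on the centre line of the jaws, within the pads' length; the fingertips stand robot.nose_length ahead of it and the grasp point (between the pads) lies 8 mm behind it (robot.nose_length is the distance from the TCP to the fingertips, in m); z points along the fingers, y is the line along which they close (so a half turn about z gives the same grasp; the last joint's range is limited). The gripper opens to 85 mm and grips with 20 to 120 N. Pads are 22 mm wide; open, the fingers measure 114 mm over their backs; the gripper's body (76 mm by 85 mm) begins 54 mm behind the grasp point. The pads swing forward as they close: fully open they stand 13 mm farther back than shut.
Start: joints at [-1.336, 0.469, -0.049, 1.532, 0.024, 1.141, -0.082], TCP at [0.176, 0.652, 0.242] pointing down, gripper open.
Joint ranges: [-2.59, 2.59], [-0.33, 1.99], [-1.39, 1.29], [0.1, 2.45], [-1.04, 4.18], [0.21, 1.99], [-2.66, 2.66]. Speed limits (rad/s): [2.57, 2.57, 3.14, 3.14, 3.14, 3.14, 3.14].

### API

Orientations are given as [roll, pitch, yaw] about the fixed x, y, z axes, in that order (R = Rz(yaw) Ry(pitch) Rx(roll)).
In Python, from plant import robot gives the robot as it stands. Calls block until the motion is done:
- robot.goto(position, orientation): joint-space move of the TCP to a pose.
- robot.move_straight(position, vel=0.15, attitude=None, contact_N=None): straight line of the TCP; attitude=None keeps the orientation; vel is the mean speed in m/s. With contact_N (N) it stops when the force on the tool has changed by that much, and returns True; else False.
- robot.move_joints(angles): joint-space move.
- robot.grip(opening, strength=None): opening from 0.0 (shut) to 1.0 (fully open); strength is the grip in N (None keeps the last); returns when the fingers have stopped.
- robot.sleep(seconds).
- robot.inverse_kinematics(position, orientation): joint angles nearest the present ones, or None.
- robot.sense(): the state.
- robot.grab_frame(name): name is "side" or "top"; returns a dict with "image" (420x560x3 uint8, red, green, blue), "range_z" (420x560 float32, m along the optical axis (not along the pixel's ray), 0 where there is no reading), "fx", "fy", "cx", "cy" (pixels), "R" (3x3) and "t" (3): a world point X has camera coordinates R X + t. Camera axes: x right, y down, z forward; pixel columns grow to the right and rows downward; lengths in m; the calibration is good to about 2 mm. A picture is of the moment at which its call begins.
A pose or a line that the arm cannot do raises robot.IKError and nothing moves.
- robot.close_job(): hands the job in; it is judged then, once.
The state is a dict: "t": time; "joint_pos": joint angles; "joint_velocities": joint speeds; "effort": joint torques, N m; "tcp_pos": TCP position; "tcp_rot": TCP orientation; "wrist_force": force on the tool from outside, world axes, zero at the start; "torque": the same for the moment, N m; "opening": opening from 0.0 (shut) to 1.0 (fully open); "gripper_force": force on a finger pad.
Only numpy, scipy, OpenCV 4.12 (cv2) and the standard library are available. Lean on these libraries where they do the work, as an engineer would, in place of code of your own. Each camera call takes 0.05 s, during which the arm holds its last target. There are 200 camera calls.

## Working session

There is one attempt and no reset: what is moved stays moved. The work goes in short steps, each a Python script; the robot and the scene stay as the last script left them, time stands still between calls to the robot, and variables do not carry over. Pictures are saved under pics/ and viewed, at most 10 in all, crops included, and the job is handed in when it is done.

```bash
mkdir -p pics; ls; cat > h.py <<'E'
import numpy as np, cv2
from plant import robot
def grab(n):
    f=robot.grab_frame(n); f['R']=np.array(f['R']); f['t']=np.array(f['t']); return f
def save(f,p,box=None,s=1):
    im=f['image'][:,:,::-1]
    if box: u0,v0,u1,v1=box; im=im[v0:v1,u0:u1]
    cv2.imwrite(p,cv2.resize(im,None,fx=s,fy=s,interpolation=cv2.INTER_CUBIC))
def ray(f,u,v,z):
    d=f['R'].T@np.array([(u-f['cx'])/f['fx'],(v-f['cy'])/f['fy'],1]); c=-f['R'].T@f['t']
    return c+d*(z-c[2])/d[2]
def cloud(f):
    Z=f['range_z']; v,u=np.mgrid[:Z.shape[0],:Z.shape[1]]
    P=np.stack([(u-f['cx'])/f['fx']*Z,(v-f['cy'])/f['fy']*Z,Z],-1)
    P=(P-f['t'])@f['R']; P[Z==0]=np.nan; return P
def proj(f,X):
    c=f['R']@np.array(X)+f['t']; return np.array([f['fx']*c[0]/c[2]+f['cx'],f['fy']*c[1]/c[2]+f['cy']])
E
python3 - <<'E'
from h import *
import pickle
for n in('top','side'):
    f=grab(n); pickle.dump(f,open(n+'.pkl','wb')); save(f,f'pics/{n}0.png',s=1.42)
    print(n,-f['R'].T@f['t'],f['R'][2],f['fx'])
s=robot.sense();print(s['t'],s['tcp_pos'],s['tcp_rot'],robot.nose_length,s['opening'])
E
```

```text
pics
top [0.37956243 0.09028154 1.38677974] [ 0.13252097 -0.02392733 -0.99089135] 495.9099396462906
side [0.11389368 0.94220791 0.54630911] [ 0.41046124 -0.83886699 -0.35752447] 387.97102746625944
0.1 [0.17589566 0.65115561 0.24134714] [-3.13982652e+00  1.05539831e-04  2.87780339e+00] 0.011 1.0023280898206028
```

View pics/top0.png

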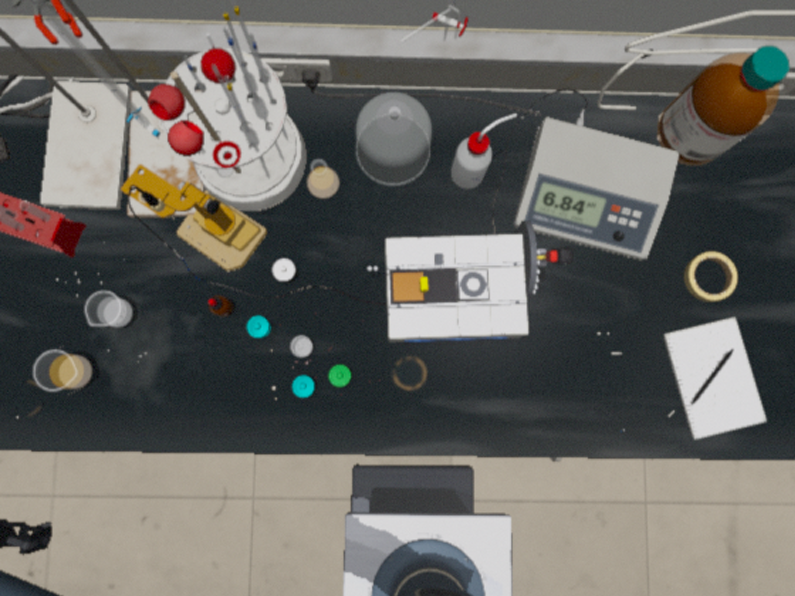

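View pics/side0.png

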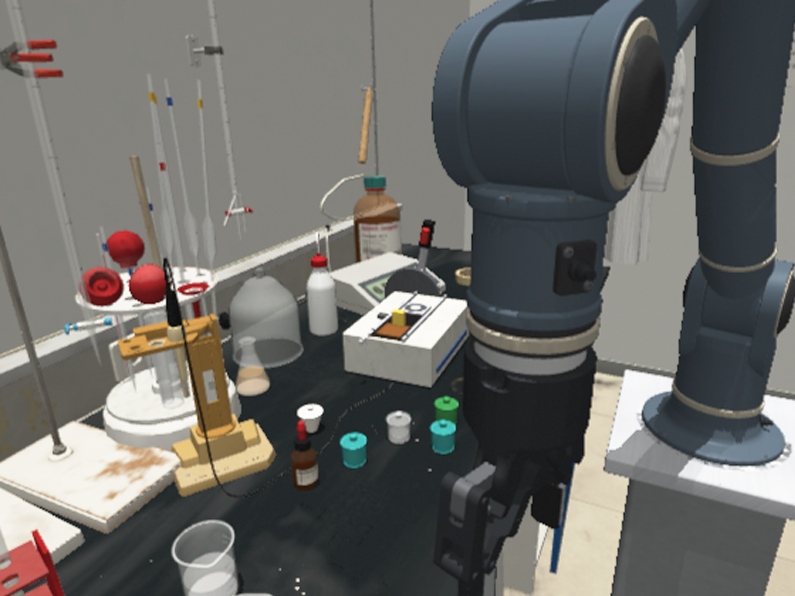

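The top view shows these candidates for the bottle:
- White (284,269): a tapered body in the side view (310,417), so it is the crucible.
- Grey-white glass (301,347), side view (398,427): the sample bottle.
- Turquoise (258,326) and (303,386), and green (340,376): look-alikes.

The chamber is at (457,287), its yellow knob at (424,284), the stage at (473,284) and the red button at (556,256).

```bash
cat > m.py <<'E'
from h import *
import pickle
f=pickle.load(open('top.pkl','rb')); g=pickle.load(open('side.pkl','rb'))
P=cloud(f); im=f['image'].astype(int); hsv=cv2.cvtColor(f['image'],cv2.COLOR_RGB2HSV)
v,u=np.mgrid[:420,:560]
box=(u>260)&(u<385)&(v>155)&(v<250)
deck=box&(abs(P[...,2]-.09)<.007)
pts=P[deck][:,:2].astype(np.float32)
r=cv2.minAreaRect(pts); print('deck rect',r,np.median(P[deck][:,2]),len(pts))
# by colour: white
w=(box&(hsv[...,1]<40)&(hsv[...,2]>150)&(u<373)).astype(np.uint8)
w=cv2.morphologyEx(w,cv2.MORPH_OPEN,np.ones((3,3)))
c=max(cv2.findContours(w,0,2)[0],key=cv2.contourArea)
q=np.array([ray(f,*p[0],.09)[:2] for p in c],np.float32); print('white rect',cv2.minAreaRect(q))
def blob(F,m,z,name):
    n,l,s,ce=cv2.connectedComponentsWithStats(m.astype(np.uint8))
    for i in range(1,n):
        if s[i,4]>15: print(name,ce[i].round(1),s[i].tolist(),ray(F,*ce[i],z).round(4),'medz',np.nanmedian(cloud(F)[l==i],0).round(3))
H,S,V=[hsv[...,i] for i in range(3)]
blob(f,box&(H>25)&(H<33)&(S>180)&(V>150),.127,'knob')
blob(f,(u>375)&(u<410)&(v>165)&(v<195)&((H<6)|(H>174))&(S>150)&(V>100),.235,'red')
for n,cx,cy in(('bottle',212,244),('cruc',200,190)):
    m=((u-cx)**2+(v-cy)**2<15**2)&(V>95)&(S<90)
    blob(f,m,.036,n)
h2=cv2.cvtColor(g['image'],cv2.COLOR_RGB2HSV); H,S,V=[h2[...,i] for i in range(3)]
blob(g,(abs(u-280)<13)&(abs(v-223)<13)&(H>22)&(H<35)&(S>150),.12,'knob side')
blob(g,(abs(u-300)<13)&(abs(v-167)<18)&((H<6)|(H>174))&(S>150),.228,'red side')
blob(g,(abs(u-280)<14)&(abs(v-300)<17)&(V>105)&(S<60),.02,'bottle side')
a=f['image'][225:265,190:260][:,:,::-1]; b=g['image'][270:330,250:335][:,:,::-1]; d=f['image'][160:245,265:410][:,:,::-1]
R=lambda x,w,h:cv2.resize(x,(w,h),interpolation=cv2.INTER_CUBIC)
cv2.imwrite('pics/crop1.png',np.hstack([np.vstack([R(a,300,171),R(b,300,212),np.zeros((10,300,3),np.uint8)]),R(d,500,293+100)]))
E
python3 m.py
```

```text
deck rect ((0.5856401920318604, -0.053918540477752686), (0.20996351540088654, 0.325469970703125), 7.9368815422058105) 0.08954719205068956 6156
white rect ((0.5814619064331055, -0.041035622358322144), (0.19057051837444305, 0.2578408420085907), 3.1266438961029053)
knob [298.3 199.6] [296, 195, 6, 10, 51] [0.5781 0.0219 0.127 ] medz [0.578 0.022 0.125]
red [389.5 179.9] [387, 176, 6, 9, 49] [ 0.6126 -0.1887  0.235 ] medz [ 0.611 -0.187  0.243]
bottle [211.8 243.5] [204, 236, 16, 16, 200] [0.4671 0.2506 0.036 ] medz [0.467 0.25  0.038]
cruc [199.2 189.6] [191, 182, 17, 16, 220] [0.6149 0.2901 0.036 ] medz [0.615 0.29  0.036]
knob side [280.5 223.6] [276, 219, 10, 10, 81] [0.5665 0.0426 0.12  ] medz [0.573 0.028 0.113]
red side [298.8 165.5] [295, 160, 8, 12, 72] [ 0.6124 -0.1899  0.228 ] medz [ 0.609 -0.182  0.23 ]
bottle side [280.4 299.9] [272, 289, 18, 23, 320] [0.4684 0.2464 0.02  ] medz [0.462 0.262 0.032]
```

View pics/crop1.png

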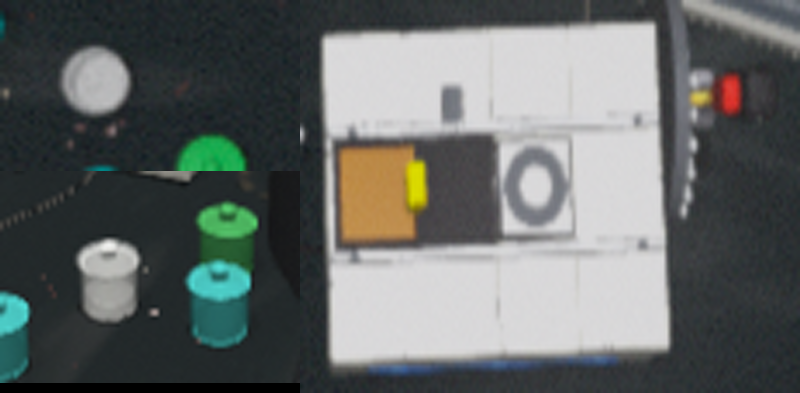

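Measurements agree with the description. The deck rectangle is 190.6 x 258 mm, and the predicted knob at (0.578, 0.022) matches what I measured. The crop confirms the clear, white-filled bottle. Now I'll pick it.

```bash
cat >> h.py <<'E'
yaw=np.radians(3.13); O=np.array([.5831,-.0710,0])
def W(x,y,z): c,s=np.cos(yaw),np.sin(yaw); return O+np.array([c*x-s*y,s*x+c*y,z])
def down(y): return [np.pi,0,y]
def st(m=''):
    s=robot.sense(); print(m,round(s['t'],2),np.round(s['tcp_pos'],4),'open',round(s['opening'],3),'F',np.round(s['wrist_force'],1),'g',np.round(s['gripper_force'],1)); return s
def grip_at(th,dy=.0005):   # TCP (8 mm ahead of the grasp point, tool down) for lever angle th
    a=np.radians(80)-th; return W(.05-.15*np.cos(a),-.134+dy,.08+.15*np.sin(a)-.008)
YG=np.pi+yaw
E
python3 - <<'E'
from h import *
B=np.array([.4670,.2497,0]); yb=np.radians(210)
for n,p,o in [('b',B+[0,0,.018],yb),('st',W(0,0,.116),YG),('l0',grip_at(0),YG),('l1',grip_at(1.05),YG),('k',W(0,.093,.113),YG)]:
    for d in (0,-np.pi,): 
        j=robot.inverse_kinematics(p,down(o+d)); print(n,d,None if j is None else np.round(j,2))
robot.grip(.78)
robot.goto(B+[0,0,.15],down(yb)); st()
robot.move_straight(B+[0,0,.018],vel=.12,contact_N=8); st()
robot.grip(0,25); st('gripped')
robot.move_straight(B+[0,0,.20],vel=.2); st()
f=grab('top'); g=grab('side')
save(f,'pics/t1.png',(150,180,290,285),2.8); save(g,'pics/s1.png')
a=cv2.imread('pics/t1.png');b=cv2.imread('pics/s1.png')[:,120:480]
cv2.imwrite('pics/c2.png',np.hstack([cv2.resize(a,(392,420)),b]))
E
```

```text
b 0 [-0.53  0.54 -0.06  2.05  0.06  0.55  1.47]
b -3.141592653589793 [-0.88  0.57  0.4   2.07 -0.41  0.57 -1.24]
st 0 [-0.28  0.49  0.44  1.89 -0.28  0.82  1.93]
st -3.141592653589793 [-0.59  0.62  0.9   1.9  -0.61  0.92 -0.9 ]
l0 0 [-0.25  0.52  0.73  1.66 -0.38  1.11  2.22]
l0 -3.141592653589793 [-0.42  0.63  1.04  1.67 -0.59  1.18 -0.75]
l1 0 [-0.32  0.52  0.86  2.   -0.52  0.85  2.45]
l1 -3.141592653589793 [-0.28  0.49  0.8   2.   -0.47  0.84 -0.73]
k 0 [-0.34  0.47  0.31  1.91 -0.19  0.8   1.69]
k -3.141592653589793 [-0.65  0.55  0.73  1.92 -0.48  0.85 -1.18]
 2.27 [0.4669 0.2508 0.1502] open 0.779 F [-0.2  0.6 -0.2] g 0.0
 3.52 [0.4675 0.25   0.0186] open 0.778 F [ 0.1  0.2 -0.7] g 0.0
gripped 3.89 [0.4675 0.2498 0.0187] open 0.433 F [-0.9 -1.3  6.2] g 25.0
 4.95 [0.4662 0.2492 0.1988] open 0.429 F [-0.4 -0.6 -0.4] g 25.1
```

View pics/c2.png

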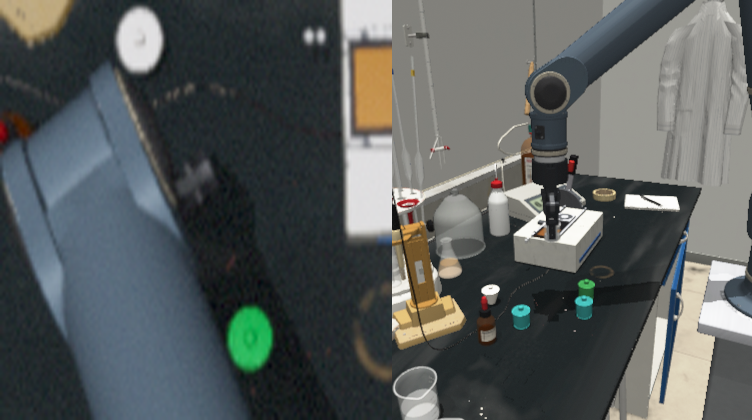

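The bottle is gone from its spot, and the gripper holds it above the worktop at about pixel (552,215) in the side view. Crucible, dropper and look-alikes are undisturbed. Next I'll place it.

```bash
python3 - <<'E'
from h import *
robot.goto(W(0,0,.20),down(YG)); st()
robot.move_straight(W(0,0,.122),vel=.12); st()
print(robot.move_straight(W(0,0,.114),vel=.02,contact_N=3)); st('touch')
robot.grip(.78); st('rel')
robot.move_straight(W(0,0,.26),vel=.2); 
robot.goto(grip_at(0)+[0,0,.09],down(YG)); st()
f=grab('top'); g=grab('side')
R=lambda x,w,h:cv2.resize(x[:,:,::-1],(w,h),interpolation=cv2.INTER_CUBIC)
cv2.imwrite('pics/c3.png',np.hstack([R(f['image'][150:250,260:400],560,400),R(g['image'][140:280,220:300],228,400)]))
P=cloud(f)
v,u=np.mgrid[:420,:560]
m=(P[...,2]>.125)&(P[...,2]<.155)&(np.hypot(P[...,0]-O[0],P[...,1]-O[1])<.035)
print('bottle top pts',m.sum(),np.nanmean(P[m],0) if m.any() else '', 'expect',W(0,0,.14))
E
```

```text
6.33 [ 0.5831 -0.0685  0.1998] open 0.43 F [ 0.1  0.1 -0.4] g 25.1
 7.13 [ 0.5837 -0.0708  0.1226] open 0.429 F [ 0.5  0.  -0.4] g 25.1
True
touch 7.5 [ 0.5829 -0.071   0.1155] open 0.434 F [ 0.6 -0.1  0.6] g 25.2
rel 7.9 [ 0.5829 -0.071   0.1155] open 0.781 F [ 0.  -0.5  0.5] g 0.0
 9.41 [ 0.6139 -0.2032  0.3082] open 0.777 F [-1.1  0.6 -0.1] g 0.0
bottle top pts 196 [ 0.58358773 -0.06930673  0.13570427] expect [ 0.5831 -0.071   0.14  ]
```

View pics/c3.png

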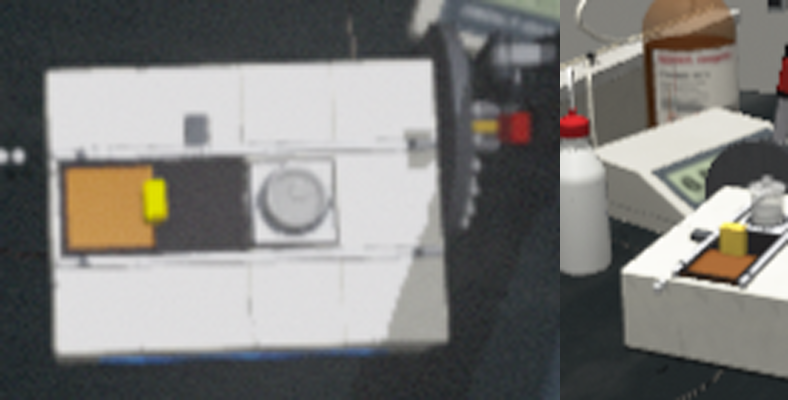

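The bottle stands upright and centred on the ring mark at (295,200) in the crop, about 1.5 mm off. The lever is still up, with the red button at (515,127). Next I'll pinch and swing the lever.

```bash
python3 - <<'E'
from h import *
robot.grip(.95)
print(robot.move_straight(grip_at(0),vel=.12,contact_N=10)); st('at grip')
robot.grip(0,40); s=st('pinched')
n=6
for i in range(1,n+1):
    robot.move_straight(grip_at(1.053*i/n),vel=.07); st(i)
E
```

```text
False
at grip 10.71 [ 0.6149 -0.2033  0.2206] open 0.953 F [ 0.6 -0.1 -0.3] g 0.0
pinched 11.26 [ 0.6146 -0.2052  0.2209] open 0.274 F [-0.8 -5.   3.9] g 43.4
1 11.78 [ 0.5892 -0.2065  0.214 ] open 0.276 F [-0.7 -4.3  5.1] g 43.0
2 12.31 [ 0.5651 -0.2078  0.2026] open 0.273 F [-2.2 -5.7  4.4] g 42.8
3 12.83 [ 0.5434 -0.2088  0.1871] open 0.275 F [-2.2 -5.2  2.8] g 42.4
4 13.36 [ 0.5248 -0.2098  0.168 ] open 0.273 F [-0.6 -6.6  0.2] g 41.9
5 13.88 [ 0.51   -0.2105  0.1461] open 0.277 F [-1.5 -7.1 -1.1] g 41.3
6 14.41 [ 0.4991 -0.2111  0.1222] open 0.275 F [ 0.3 -6.5 -2.2] g 40.7
```

The lever followed with low forces all the way to its end position. Now I'll release it and check.

```bash
python3 - <<'E'
from h import *
robot.grip(.95); st()
p=np.array(robot.sense()['tcp_pos']); robot.move_straight(p+[0,0,.11],vel=.2)
robot.goto(W(0,.093,.24),down(YG)); st()
f=grab('top'); g=grab('side')
robot.goto(W(0,.22,.28),down(YG)); f=grab('top')
R=lambda x,w,h:cv2.resize(x[:,:,::-1],(w,h),interpolation=cv2.INTER_CUBIC)
cv2.imwrite('pics/c4.png',np.hstack([R(f['image'][150:260,250:400],546,400),R(g['image'][140:280,235:335],254,400)]))
P=cloud(f)
m=(P[...,2]>.05)&(P[...,2]<.0875)&(np.hypot(P[...,0]-O[0],P[...,1]-O[1])<.022)
print('bottle',m.sum(),np.nanmean(P[m],0))
h=cv2.cvtColor(f['image'],cv2.COLOR_RGB2HSV);H,S,V=[h[...,i] for i in range(3)]
v,u=np.mgrid[:420,:560]
m=(u>340)&(u<420)&(v>150)&(v<260)&((H<6)|(H>174))&(S>150)&(V>90)
ys,xs=np.nonzero(m);print('red',len(xs),xs.min(),xs.max(),ys.min(),ys.max(),ray(f,xs.mean(),ys.mean(),.137), 'expect out',W(-.091,-.1165,.131))
for d in(.012,.023): print(proj(f,W(-.091,-.134+d,.131)))
E
```

```text
15.0 [ 0.4993 -0.2094  0.1226] open 0.948 F [ 0.6 -0.2 -0. ] g 0.0
 16.67 [0.5776 0.0196 0.2393] open 0.952 F [ 0.4 -0.6  0.5] g 0.0
bottle 187 [ 0.5832231  -0.06927172  0.07183239]
red 83 379 385 225 239 [ 0.49780699 -0.19203591  0.137     ] expect out [ 0.49859684 -0.19229496  0.131     ]
[383.87780322 231.62217656]
[379.60328634 231.7794745 ]
```

View pics/c4.png

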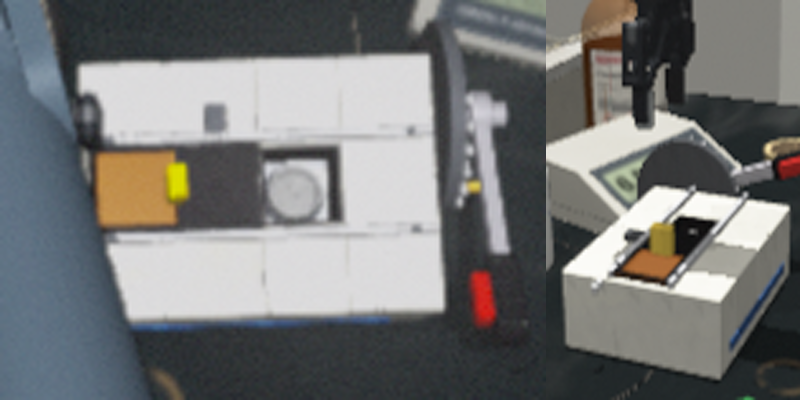

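The lever is fully down, with the red button at (483,298) in the crop. Its outer edge is where the "out" position predicts (px 379), so it is locked. The bottle top has dropped 64 mm and the bottle is upright in the well at (295,193). Now the shutter.

```bash
python3 - <<'E'
from h import *
robot.goto(W(0,.093,.18),down(YG)); robot.grip(.6)
print(robot.move_straight(W(0,.093,.114),vel=.12,contact_N=8)); st('at knob')
robot.grip(0,40); s=st('pinched'); p=np.array(s['tcp_pos'])
robot.move_straight(W(0,.031,.114),vel=.04); st('slid')
robot.grip(.6); st()
robot.move_straight(W(0,.031,.22),vel=.2)
robot.goto(W(0,.22,.28),down(YG)); robot.sleep(.2); f=grab('top'); g=grab('side'); st()
R=lambda x,w,h:cv2.resize(x[:,:,::-1],(w,h),interpolation=cv2.INTER_CUBIC)
cv2.imwrite('pics/c5.png',np.hstack([R(f['image'][150:260,250:400],546,400),R(g['image'][140:280,235:335],254,400)]))
h=cv2.cvtColor(f['image'],cv2.COLOR_RGB2HSV);H,S,V=[h[...,i] for i in range(3)]
v,u=np.mgrid[:420,:560]
m=(u>260)&(u<370)&(v>170)&(v<230)&(H>25)&(H<33)&(S>180)&(V>150)
ys,xs=np.nonzero(m);print(len(xs),ray(f,xs.mean(),ys.mean(),.127),'expect',W(0,.031,.127))
E
```

```text
False
at knob 19.2 [0.5785 0.0218 0.1144] open 0.595 F [-0.8 -0.  -0. ] g 0.0
pinched 19.62 [0.5787 0.0203 0.115 ] open 0.156 F [-0.4 -4.1  5.5] g 41.3
slid 21.32 [ 0.5814 -0.0324  0.115 ] open 0.155 F [-3.8 12.1  8.8] g 41.9
 21.77 [ 0.5813 -0.0405  0.1138] open 0.602 F [ 0.4 -0.4  0.1] g 0.0
 23.57 [0.5713 0.147  0.2796] open 0.601 F [ 0.7  0.  -0.9] g 0.0
56 [ 0.5810216  -0.02832523  0.127     ] expect [ 0.58140735 -0.04004625  0.127     ]
```

View pics/c5.png

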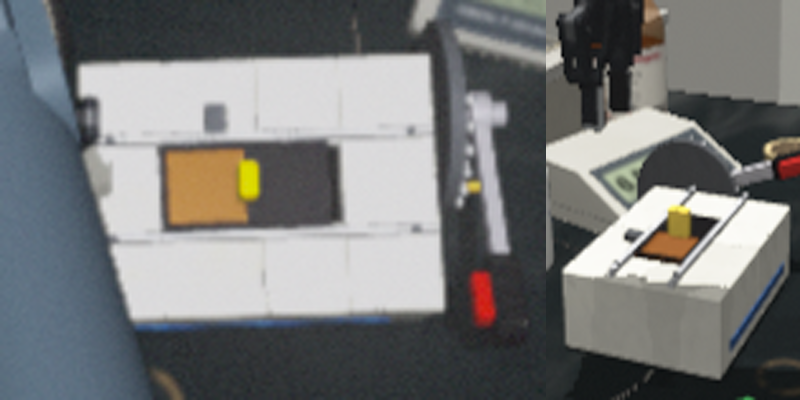

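The shutter was only carried about 50 mm: the knob is at (249,180) in the crop, about 12 mm short of the dark stop. The pinch was pressing down on the plate, which added drag. I'll re-grip a little higher, unload z, and advance in small steps.

```bash
python3 - <<'E'
from h import *
y=.0425
robot.goto(W(0,y,.18),down(YG))
print(robot.move_straight(W(0,y,.117),vel=.12,contact_N=8))
robot.grip(0,60); s=st('pinched'); z=.117
for k in range(4):
    if robot.sense()['wrist_force'][2]<2: break
    z+=.001; robot.move_straight(W(0,y,z),vel=.02)
st('unloaded')
while y>.0265:
    y-=.0015; robot.move_straight(W(0,y,z),vel=.02); robot.sleep(.1); s=st(round(y,4))
    loc=(s['tcp_pos']-O)@np.array([-np.sin(yaw),np.cos(yaw),0]); print('  local y',round(loc,4))
    if loc<.0325: break
E
```

```text
False
pinched 25.49 [ 0.5813 -0.0286  0.118 ] open 0.146 F [-0.4 -0.1  5.2] g 60.3
unloaded 25.74 [ 0.5813 -0.0286  0.118 ] open 0.15 F [ 1.8  0.4 -1.1] g 59.6
0.041 26.09 [ 0.5813 -0.0302  0.118 ] open 0.149 F [ 2.9  0.3 -2.1] g 59.5
  local y 0.0409
0.0395 26.44 [ 0.5814 -0.0311  0.118 ] open 0.148 F [ 4.4  1.5 -3.1] g 59.4
  local y 0.0399
0.038 26.79 [ 0.5814 -0.0317  0.1181] open 0.15 F [ 4.   3.4 -2.2] g 59.4
  local y 0.0394
0.0365 27.14 [ 0.5814 -0.0319  0.118 ] open 0.153 F [ 3.4  5.8 -1.8] g 59.5
  local y 0.0391
0.035 27.49 [ 0.5815 -0.0333  0.118 ] open 0.149 F [ 3.8  5.8 -1.7] g 59.5
  local y 0.0377
0.0335 27.84 [ 0.5817 -0.0385  0.118 ] open 0.151 F [ 4.7 -1.  -1.7] g 59.5
  local y 0.0325
0.032 28.19 [ 0.5819 -0.0411  0.118 ] open 0.146 F [ 6.  -1.9 -3.2] g 59.3
  local y 0.0299
```

It passed the entry hump at about 6 N and was drawn into the stop. Now I'll release and check.

```bash
python3 - <<'E'
from h import *
robot.grip(.6); st()
robot.move_straight(W(0,.031,.22),vel=.2)
robot.goto(W(0,.22,.28),down(YG)); robot.sleep(.2); f=grab('top'); g=grab('side'); st()
R=lambda x,w,h:cv2.resize(x[:,:,::-1],(w,h),interpolation=cv2.INTER_CUBIC)
cv2.imwrite('pics/c6.png',np.hstack([R(f['image'][150:260,250:400],546,400),R(g['image'][140:280,235:335],254,400)]))
h=cv2.cvtColor(f['image'],cv2.COLOR_RGB2HSV);H,S,V=[h[...,i] for i in range(3)]
v,u=np.mgrid[:420,:560]
m=(u>260)&(u<370)&(v>170)&(v<230)&(H>25)&(H<33)&(S>180)&(V>150)
ys,xs=np.nonzero(m);print(len(xs),ray(f,xs.mean(),ys.mean(),.127),'expect',W(0,.031,.127))
E
```

```text
28.64 [ 0.5809 -0.0391  0.1179] open 0.603 F [-0.3  0.2 -0.5] g 0.0
 30.41 [0.5713 0.147  0.2796] open 0.597 F [-0.5 -0.  -0.2] g 0.0
52 [ 0.58112751 -0.03950019  0.127     ] expect [ 0.58140735 -0.04004625  0.127     ]
```

View pics/c6.png

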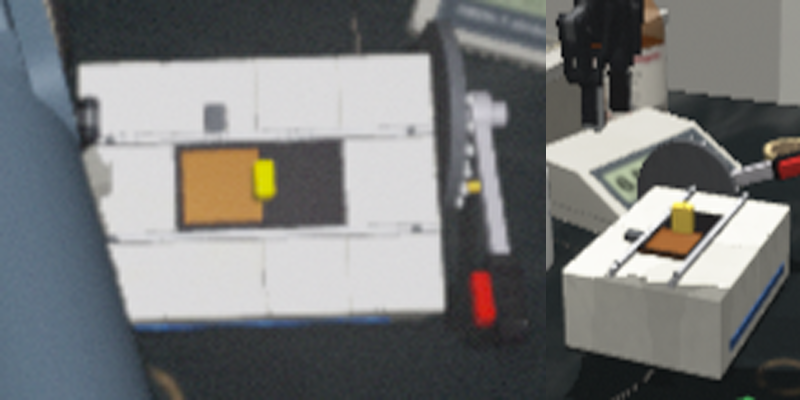

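The knob at (264,180) in the crop is within 0.6 mm of the dark stop. The black half covers the well, the lever is down with its button out at (483,298), and the arm is clear. I'm handing in.

```bash
python3 -c "
from plant import robot
print(robot.close_job())"
```

```text
the job is handed in; nothing more can be done
None
```

The job is handed in at about 30 s of the 54 s allowed: the bottle is down in the well, the lever is locked down with its button out, and the shutter is at the dark stop (it stuck about 12 mm short on the first slide and needed a second grip).

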